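# Clamp a cabinet leg upright in the end-drilling jig

## Task

Stand the small oak cabinet leg upright in the slot of the drilling jig, mortised end down and pencil-marked foot up, set down on the baseboard and not dropped, and let go of it. Then swing the jig's cam lever clockwise until the cam clamps the leg snugly and squarely against the fence, but not so hard that the cam dents the wood, so that the foot is ready to be drilled. Leave the mallet, the glue bottle and the tape measure where they are.

Things in the scene. Friction and masses are not known exactly. Their poses are not given: they have to be found in the camera images.
- leg_mid (a point): Centre of the oak cabinet leg, a square bar 165 mm long, 36 x 36 mm, 0.10 to 0.21 kg, lying flat. x axis: along it from the foot end (pencil diagonals on the end face) to the mortised end (a dark 45 x 10 mm slot in two of its faces); y, z: normal to the side faces, all four alike to the jig. Stood as asked, x points straight down and this centre is 82.5 mm above the jig's baseboard.
- leg_foot (a point): Centre of the leg's foot end face (82.5 mm from leg_mid, same axes). At the start the foot is turned roughly to the robot and overhangs, by 35 mm or more, the board offcut that the leg lies on.
- offcut_top (a point): Centre of the top of the fixed board offcut under the leg, 150 (x) x 120 (y) mm, 22 mm thick; its top is 22 mm above the bench.
- slot_floor (a point): On top of the fixed jig's 18 mm baseboard (18 mm above the bench), where the leg's axis stands when seated. x: level, towards the fence; z up. The fence is on the robot's left of the slot, the cam (-x side) on its right; -y points roughly away from the robot. Baseboard: x -135 to +100 mm, y -115 to +115. Two cleats, 62 mm high, x -6 to +18, inner faces at y -20 and +20 mm, make the slot: 40 mm for the 36 mm leg. Fence to open cam: 42 to 45 mm.
- fence_top (a point): Middle of the top edge of the fence's face, 100 mm above the baseboard and 18 mm to +x of slot_floor. The fence is a fixed upright plywood wall, 190 mm wide along y and 18 mm thick, facing -x.
- cam_pivot (a point): Vertical axis of the cam lever, at mid-thickness of the lever: 41 mm above the baseboard, 55 mm to -x of slot_floor. The cam is a beech disc of 30 mm radius, 10 mm off this axis, 22 mm thick (30 to 52 mm above the baseboard), in one piece with the lever, on a 50 x 56 mm riser block 30 mm high. Its edge is waxed and slides on the leg. Bolt head 6 mm above it.
- lever_end (a point): On the centre line of the lever's arm at mid-thickness, 85 mm out from the pivot. The arm is a straight beech bar 22 mm wide, 22 mm thick, reaching 100 mm from the pivot to its round end. Under it 30 mm are free over the baseboard.
- cam_lever (a joint): Angle of the lever, rad. At 0 (open) the arm points at 150 deg in the jig's axes (to -x, and 30 deg over to +y). It grows clockwise seen from above, the arm swinging to +y; stop at 1.75. Friction 0.18 N m. The cam bites at about 0.95 to 1.0; then about 10 N pushed at lever_end clamps well, and it locks itself. Over 25 N the cam dents the wood; so does swinging on to the stop.
- mallet_mid (a point): On a joiner's mallet lying on the bench, where the handle meets the head: head 65 x 125 x 85 mm, handle 230 mm long. Not to be moved.
- glue_center (a point): Centre of a standing glue bottle, 62 mm across and 170 mm high. Not to be moved.
- tape_center (a point): Centre of a tape measure lying on the bench, about 75 mm across and 36 mm high. Not to be moved.
Mind the look-alikes: they are no part of the job. Of the things that look like the part that bears leg_mid, the middle-sized one is meant.

How it is judged:
On the way, in this order (a step that is already met when the one before it is completed fails the run):
1. the leg stands upright in the slot on the baseboard, mortised end down, let go, with the cam not yet biting (angle between leg_mid's own x axis and vertical above 3.05 rad and z of leg_mid in the frame of slot_floor between 0.078 and 0.0865 m and x of leg_mid in the frame of slot_floor between -0.013 and 0.004 m and y of leg_mid in the frame of slot_floor between -0.005 and 0.005 m and contact force between the fingers and leg below 0.2 N and value of joint cam_lever below 0.8 rad), for 0.2 s.
2. the cam lever has been swung round and the cam presses the leg to the fence (value of joint cam_lever above 0.85 rad and contact force between cam_lever and leg above 10 N), for 0.1 s.
At the end, for the whole second after the job is handed in: The leg stands mortised end down (within 2.4 degrees of plumb), its end on the baseboard within 3 mm, its axis within 2.5 mm of touching the fence and 5 mm of the middle of the slot, at rest, and the cam presses on it with more than 10 N, the robot clear of everything (angle between leg_mid's own x axis and vertical above 3.1 rad and z of leg_mid in the frame of slot_floor between 0.079 and 0.0855 m and x of leg_mid in the frame of slot_floor between -0.0025 and 0.004 m and y of leg_mid in the frame of slot_floor between -0.005 and 0.005 m and contact force between cam_lever and leg above 10 N and linear speed of leg below 0.02 m/s).
It fails at once if the leg was dropped: it fell faster than 0.5 m/s out of the fingers (linear speed of leg above 0.5 m/s and contact force between the fingers and leg below 0.1 N).
It fails at once if the cam was overtightened and dented the leg (over 150 N) (contact force between cam_lever and leg above 150 N).
It fails at once if the mallet, the glue bottle or the tape was moved more than 25 mm (distance of any of mallet_mid, glue_center, tape_center from where it was at the start of the episode above 0.025 m).
It also fails if it takes over 61 s, if anything falls off the work surface, if the arm or the gripper's body presses on something with over 40 N, if the wrist force passes 120 N, or if a joint passes its speed limit or range.

## Robot

A 7-joint arm with a two-finger parallel gripper is mounted at the origin on the work surface. World frame = base frame: x ahead of the robot, y to its left, z up, the work surface at z = 0. Lengths are in m, angles in rad, forces in N, time in s.
With the tool pointing down it reaches from about 0.425 to 0.875 m from the base axis. Payload 8.4 kg.
Tool frame: the origin (TCP) lies at the very end of the fingers, on their centre line; the grasp point (between the pads) lies 19 mm behind it; z points along the fingers, y is the line along which they close (so a half turn about z gives the same grasp; the last joint's range is limited). The gripper opens to 85 mm and grips with 20 to 120 N. Pads are 22 mm wide; open, the fingers measure 114 mm over their backs; the gripper's body (76 mm by 85 mm) begins 54 mm behind the grasp point. The pads swing forward as they close: fully open they stand 13 mm farther back than shut.
Start: joints at [-1.423, 0.333, 0.04, 1.465, -0.013, 1.343, -0.059], TCP at [0.159, 0.63, 0.231] pointing down, gripper open.
Joint ranges: [-2.58, 2.58], [-0.38, 2.09], [-1.3, 1.39], [0.25, 2.4], [-1.5, 4.64], [0.08, 2.09], [-2.65, 2.65]. Speed limits (rad/s): [2.22, 2.22, 2.79, 2.79, 3.14, 3.14, 3.14].

## Interface

Orientations are given as a unit quaternion [w, x, y, z].
In Python, from rig import get_state, get_image, camera_info, close_job, find_in, trace gives the robot as it stands. The module is installed in compiled form; this text tells all that it offers.
- The arm moves only by the tool send_rows, never from a script. Its argument "plan" is a list of rows, each an object of numbers: "tx", "ty", "tz": the shift along the tool's x, y, z in mm; "roll": the turn about the tool's z in rad. In form: [{"tx": .., "ty": .., "tz": .., "roll": ..}, ...]. A call has exactly 10 rows; each row shifts and turns the commanded pose from where the row before left it, along the tool's axes as they then stand; what a row does not reach is not made up. A row lasts 1/10 s, in which the tool goes at most 50 mm and 8.59 degrees, less where a joint would pass 70% of its speed; a pose out of reach is approached as far as the arm can. A call with a gripper value outside its range is refused whole. "jaw" is the opening, from 0 (shut) to 1 (fully open), set as the call begins (left out, the last holds). The fingers move at their own pace and stop on an object; "newtons" is the grip in N (left out, the last holds). Time passes only in rows, so rows that do not move let the fingers close, or fill a call up. It gives the time, the measured TCP pose, the force, the opening and the grip force at its end, in the units of the state.
- get_state(): the state, without advancing time (a new reading comes with each control period).
- get_image(name): name is "scene" or "top" or "wrist"; returns (picture, depth): 420x560x3 uint8, red, green, blue; 420x560 float32, m along the optical axis (not along the pixel's ray), 0 where there is no reading.
- camera_info(name): a dict with "vfov" (degrees; the focal length in pixels is half the picture's height over the tangent of half this angle, whatever the lens; pixels are square), "cx", "cy" (the principal point, pixels), "rvec" (rotation vector, rad) and "tvec" (3), from world to camera coordinates, as OpenCV has them. Camera axes: x right, y down, z forward; pixel columns grow to the right and rows downward; lengths in m; the calibration is good to about 2 mm. A picture is of the moment at which its call begins: read the wrist's pose just before it. camera_info takes no time and is no camera call; for the wrist camera it gives the pose at the moment of the call.
- close_job(): hands the job in; it is judged then, once.
Trained networks look in the newest picture that a camera, given by its name, has taken for a name from the list of things; names that differ only in an ending like _2 or _b are one class to them, and where a whole thing is asked for, a point or a joint stands for the part that bears it (a point fixed in the world has none). Each returns a list of dicts, best first, with "score" (0 to 1); they miss things now and then, are a little off and sometimes report something else, mostly with a low value. They report only what shows in the picture. A call takes as long as a camera call. They do not tell look-alikes from the thing itself.
- find_in(camera, thing): "point" ([x, y, z] in m, in world coordinates, good to about 4 mm: the middle of the surface that is visible of it).
- trace(camera, thing): "pixels" (420x560 bool, what is visible of it).
The state is a dict: "clock": time; "joint_pos": joint angles; "qd": joint speeds; "effort": joint torques, N m; "tcp_pos": TCP position; "orientation": TCP orientation; "force": force on the tool from outside, world axes, zero at the start; "ft_torque": the same for the moment, N m; "width": finger opening in m; "grasp_force": force on a finger pad.
Only numpy, scipy, OpenCV 4.12 (cv2) and the standard library are available. Lean on these libraries where they do the work, as an engineer would, in place of code of your own. Each camera call takes 0.05 s, during which the arm holds its last target. There are 200 camera calls.

## Working session

There is one attempt and no reset: what is moved stays moved. The work goes in short steps, Python scripts to look and compute and a tool call to move; the robot and the scene stay as the last step left them, time stands still between calls to the robot, and variables do not carry over. Pictures are saved under pics/ and viewed, at most 10 in all, crops included, and the job is handed in when it is done.

Besides the shell and the picture viewer there is one more tool, called after "Request:" as name(argument=value, ...), one argument or row to a line, values as JSON. send_rows: Moves the arm, as the interface text tells. Its arguments: {"type":"object","properties":{"plan":{"type":"array"},"jaw":{"type":"number"},"newtons":{"type":"number"}},"required":["plan"]}

```bash
mkdir -p pics; cat > h.py <<'E'
import numpy as np, cv2
from rig import *
def cam(n):
    c=camera_info(n); f=210/np.tan(np.radians(c['vfov'])/2)
    R=cv2.Rodrigues(np.array(c['rvec'],float))[0]; return f,c['cx'],c['cy'],R,np.array(c['tvec'],float)
def unproj(C,d,u,v):
    f,cx,cy,R,t=C; u=np.asarray(u);v=np.asarray(v); z=d[v,u]
    P=np.stack([(u-cx)/f*z,(v-cy)/f*z,z],-1); return (P-t)@R
def proj(C,P):
    f,cx,cy,R,t=C; q=R@np.asarray(P,float)+t; return f*q[0]/q[2]+cx,f*q[1]/q[2]+cy
def save(n,im,s=1):
    cv2.imwrite('pics/'+n,cv2.resize(im[:,:,::-1],None,fx=s,fy=s,interpolation=cv2.INTER_CUBIC))
E
python3 - <<'E'
from h import *
np.set_printoptions(precision=4,suppress=True)
s=get_state(); print(s['tcp_pos'],s['orientation'],s['clock'])
ims=[]
for n in ['scene','top']:
    im,d=get_image(n); save(n+'0.png',im,1.4); np.savez(n+'0.npz',im=im,d=d)
    print(n,camera_info(n))
    for th in ['leg_mid','lever_end','slot_floor','fence_top','mallet_mid','glue_center','tape_center','offcut_top','leg_foot','cam_pivot']:
        for r in find_in(n,th)[:4]:
            print(th,round(r['score'],2),np.array(r['point']),np.round(proj(cam(n),r['point'])))
E
```

```text
[0.1587 0.6299 0.2304] [-0.      0.1231  0.9924 -0.0008] 0.0
scene {'vfov': 48.53230482144025, 'cx': 273.1190194768004, 'cy': 210.493358826458, 'rvec': array([ 0.985 ,  2.5405, -0.9194]), 'tvec': array([ 0.3773, -0.1677,  1.777 ])}
leg_mid 0.72 [0.6921 0.0469 0.0243] [241. 275.]
leg_mid 0.63 [0.6302 0.2213 0.0551] [296. 295.]
leg_mid 0.57 [0.3667 0.1887 0.049 ] [347. 240.]
lever_end 0.86 [ 0.5923 -0.2501  0.0675] [206. 195.]
slot_floor 0.8 [ 0.6255 -0.164   0.0168] [215. 225.]
slot_floor 0.68 [0.5869 0.498  0.1012] [384. 346.]
fence_top 0.59 [ 0.6224 -0.1597  0.0153] [217. 225.]
mallet_mid 0.77 [ 0.5713 -0.5299  0.0606] [165. 152.]
glue_center 0.67 [0.5854 0.499  0.1015] [384. 346.]
tape_center 0.95 [0.4313 0.4314 0.0344] [395. 305.]
offcut_top 0.56 [0.679  0.2503 0.0221] [290. 317.]
leg_foot 0.85 [0.6288 0.2217 0.0566] [296. 294.]
leg_foot 0.59 [0.3675 0.1861 0.0526] [347. 239.]
cam_pivot 0.75 [ 0.6266 -0.1602  0.0174] [216. 225.]
top {'vfov': 56.027853816317936, 'cx': 273.04409080761263, 'cy': 212.78341519647847, 'rvec': array([ 2.1863, -2.1435,  0.1197]), 'tvec': array([-0.02  ,  0.514 ,  1.1876])}
leg_mid 0.91 [0.6191 0.2067 0.0605] [202. 176.]
leg_mid 0.74 [0.3413 0.1667 0.0474] [213. 269.]
leg_mid 0.7 [0.6896 0.0327 0.0271] [261. 157.]
lever_end 0.95 [ 0.5905 -0.2636  0.0683] [358. 188.]
lever_end 0.7 [ 0.5968 -0.2123  0.0175] [338. 188.]
slot_floor 0.72 [ 0.5984 -0.2127  0.018 ] [338. 188.]
fence_top 0.57 [ 0.5968 -0.2141  0.0182] [339. 188.]
mallet_mid 0.85 [ 0.5564 -0.5322  0.058 ] [446. 201.]
glue_center 0.73 [0.5633 0.4677 0.1071] [109. 190.]
glue_center 0.51 [ 0.6035 -0.2153  0.0185] [339. 186.]
tape_center 0.93 [0.4205 0.4183 0.0369] [131. 240.]
offcut_top 0.55 [0.6678 0.2343 0.0242] [196. 163.]
leg_foot 0.92 [0.3444 0.1697 0.0528] [212. 267.]
leg_foot 0.78 [0.6885 0.0386 0.0247] [259. 157.]
leg_foot 0.58 [0.6217 0.2046 0.0598] [203. 175.]
```

View pics/top0.png

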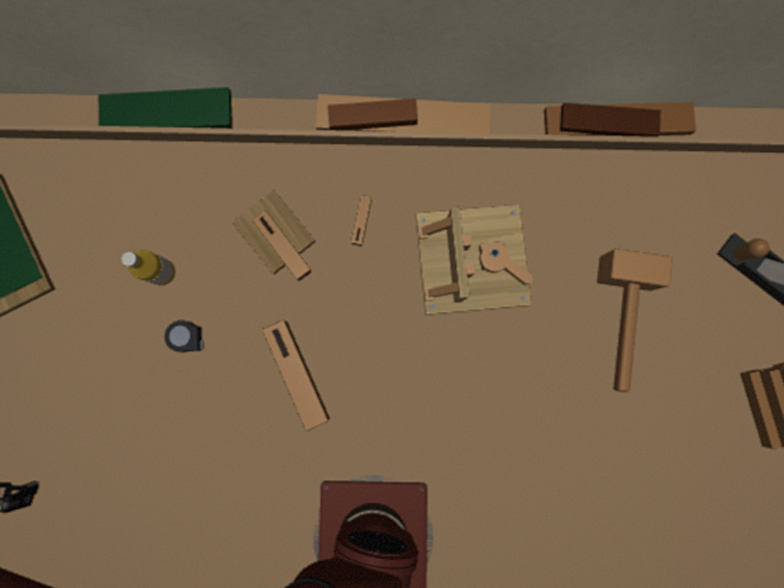

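View pics/scene0.png

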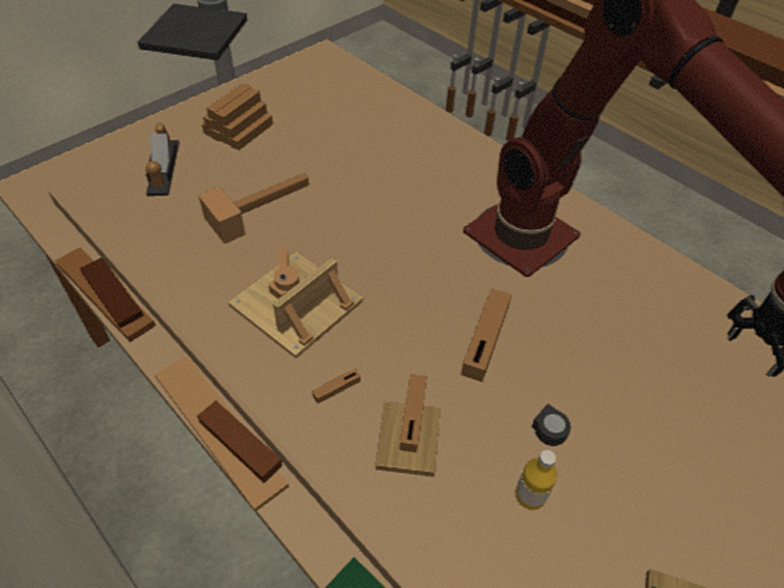

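The top picture (1.4x) shows three candidates for the leg:
- A long bar lies on the bench at about (295,375).
- A small one lies at (361,220).
- The middle-sized one lies on the offcut at (282,245), with its mortise up-left at (265,225) and its foot down-right. This is the leg I choose.

The jig is at (473,258), with the fence on its left and the lever pointing down-right. The mallet, glue bottle and tape are well away from it.

```bash
cat >> h.py <<'E'
def rect(P):
    (c,sz,a)=cv2.minAreaRect(P[:,:2].astype(np.float32)*1000)
    b=cv2.boxPoints((c,sz,a)); return np.array(c)/1000,sz,b/1000
def toolmat(s):
    w,x,y,z=s['orientation']; return cv2.Rodrigues(np.zeros(3))[0] if 0 else __import__('scipy.spatial.transform',fromlist=['x']).Rotation.from_quat([x,y,z,w]).as_matrix()
def delta(s,target,yaxis_ang=None):
    R=toolmat(s); d=R.T@(np.array(target)-s['tcp_pos'])*1000; r=None
    if yaxis_ang is not None:
        cur=np.arctan2(R[1,1],R[0,1]); e=(cur-yaxis_ang+np.pi/2)%np.pi-np.pi/2; r=e
    return np.round(d,1),r
E
python3 - <<'E'
from h import *
np.set_printoptions(precision=4,suppress=True)
z=np.load('top0.npz');im,d=z['im'],z['d'];C=cam('top')
save('crop0.png',im[115:235,150:400],3.2)
v,u=np.mgrid[0:420,0:560]; P=unproj(C,d,u.ravel(),v.ravel())
def sel(lo,hi): 
    m=np.all((P>lo)&(P<hi),1); return P[m]
L=sel([.53,.13,.05],[.78,.32,.075]); print('leg',len(L),rect(L),np.median(L[:,2]))
F=sel([.48,-.3,.105],[.75,-.05,.13]); print('fence',len(F),rect(F),np.median(F[:,2]))
B=sel([.45,-.36,.010],[.8,-.02,.026]); print('base',len(B),rect(B))
Lv=sel([.48,-.36,.055],[.75,-.17,.09]); print('lever',len(Lv),rect(Lv))
Cl=sel([.48,-.20,.072],[.75,-.03,.09]); print('cleat',len(Cl))
print(P[m][:0] if 0 else '',get_state()['joint_pos'])
E
```

```text
leg 634 (array([0.6249, 0.2117]), (166.44949340820312, 35.60346603393555), array([[0.5486, 0.1739],
       [0.5708, 0.146 ],
       [0.7011, 0.2495],
       [0.679 , 0.2774]], dtype=float32)) 0.057754862939028984
fence 445 (array([ 0.6043, -0.1664]), (189.5564727783203, 21.74105453491211), array([[ 0.5089, -0.1656],
       [ 0.5112, -0.1873],
       [ 0.6997, -0.1672],
       [ 0.6974, -0.1456]], dtype=float32)) 0.11692714588027618
base 3746 (array([ 0.6099, -0.2117]), (231.57977294921875, 235.77520751953125), array([[ 0.4822, -0.1068],
       [ 0.5074, -0.3412],
       [ 0.7376, -0.3165],
       [ 0.7125, -0.0821]], dtype=float32))
lever 613 (array([ 0.5933, -0.2341]), (131.85113525390625, 166.14822387695312), array([[ 0.5078, -0.1715],
       [ 0.5517, -0.3317],
       [ 0.6789, -0.2968],
       [ 0.6349, -0.1366]], dtype=float32))
cleat 206
 [-1.4232  0.3332  0.0399  1.4654 -0.0134  1.3433 -0.0585]
```

View pics/crop0.png

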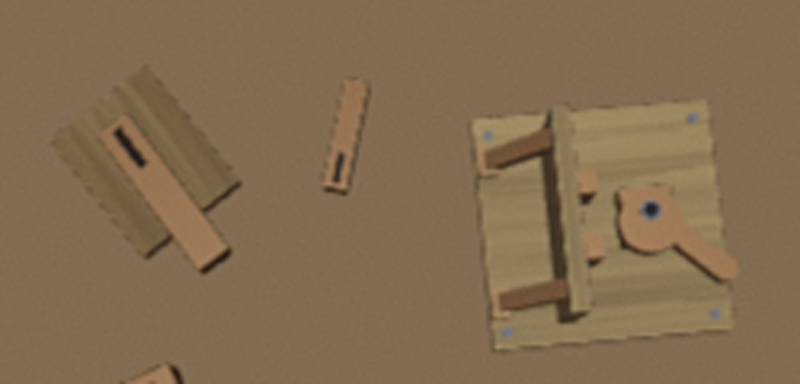

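The crop confirms it. The rectangle measures 166 x 36 mm, with the mortise at (130,145) and the foot at (212,262) overhanging the offcut.

Request:
send_rows(
  plan=[
    {"tx": -36.6, "ty": -24.7, "tz": 0, "roll": 0},
    {"tx": -36.6, "ty": -24.7, "tz": 0, "roll": 0},
    {"tx": -36.6, "ty": -24.7, "tz": 0, "roll": 0},
    {"tx": -36.6, "ty": -24.7, "tz": 0, "roll": 0},
    {"tx": -36.6, "ty": -24.7, "tz": 0, "roll": 0},
    {"tx": -36.6, "ty": -24.7, "tz": 0, "roll": 0},
    {"tx": -36.6, "ty": -24.7, "tz": 0, "roll": 0},
    {"tx": -36.6, "ty": -24.7, "tz": 0, "roll": 0},
    {"tx": -36.6, "ty": -24.7, "tz": 0, "roll": 0},
    {"tx": -36.6, "ty": -24.7, "tz": 0, "roll": 0},
  ],
  jaw=1,
  newtons=20,
)

```text
clock: 2.1
tcp_pos: [0.4544, 0.2999, 0.2317]
orientation: [0.0, 0.123, 0.992, 0.0]
force: [-0.2, 1.0, -0.1]
width: 0.0854
grasp_force: 0.0
```

Request:
send_rows(
  plan=[
    {"tx": -36.6, "ty": -24.7, "tz": 0, "roll": 0},
    {"tx": -36.6, "ty": -24.7, "tz": 0, "roll": 0},
    {"tx": -36.6, "ty": -24.7, "tz": 0, "roll": 0},
    {"tx": -36.6, "ty": -24.7, "tz": 0, "roll": 0},
    {"tx": 0, "ty": 0, "tz": 0, "roll": 0.148},
    {"tx": 0, "ty": 0, "tz": 0, "roll": 0.148},
    {"tx": 0, "ty": 0, "tz": 0, "roll": 0.148},
    {"tx": 0, "ty": 0, "tz": 0, "roll": 0.148},
    {"tx": 0, "ty": 0, "tz": 0, "roll": 0.148},
    {"tx": 0, "ty": 0, "tz": 0, "roll": 0.148},
  ],
)

```text
clock: 3.1
tcp_pos: [0.5712, 0.1698, 0.2314]
orientation: [0.0, 0.54, 0.842, 0.0]
force: [0.6, -0.7, -0.2]
width: 0.0853
grasp_force: 0.0
```

Request:
send_rows(
  plan=[
    {"tx": 0, "ty": 0, "tz": 0, "roll": 0.148},
    {"tx": 0, "ty": 0, "tz": 0, "roll": 0.148},
    {"tx": 0, "ty": 0, "tz": 0, "roll": 0.148},
    {"tx": 0, "ty": 0, "tz": 0, "roll": 0.148},
    {"tx": 0, "ty": 0, "tz": 0, "roll": 0.148},
    {"tx": 0, "ty": 0, "tz": 0, "roll": 0.148},
    {"tx": 0, "ty": 0, "tz": 0, "roll": 0.148},
    {"tx": 0, "ty": 0, "tz": 0, "roll": 0.148},
    {"tx": 0, "ty": 0, "tz": 0, "roll": 0.148},
    {"tx": 0, "ty": 0, "tz": 0, "roll": 0},
  ],
)

```text
clock: 4.1
tcp_pos: [0.5711, 0.1699, 0.2313]
orientation: [0.0, 0.944, 0.33, -0.0]
force: [0.6, -0.1, 0.1]
width: 0.0856
grasp_force: 0.0
```

```bash
python3 - <<'E'
from h import *
np.set_printoptions(precision=4,suppress=True)
s=get_state(); C=cam('wrist'); im,d=get_image('wrist'); save('w1.png',im)
print(s['clock'],s['tcp_pos'],s['orientation'],s['joint_pos'],s['force'])
v,u=np.mgrid[0:420,0:560]; P=unproj(C,d,u.ravel(),v.ravel())
L=P[np.all((P>[.53,.13,.05])&(P<[.78,.32,.075]),1)]; c,sz,b=rect(L); print(len(L),c,sz,b,np.median(L[:,2]))
a=np.radians(-51.5); print(delta(s,[.5714,.1693,.018],a))
E
```

```text
4.1 [0.5711 0.1699 0.2313] [ 0.     0.944  0.33  -0.   ] [-0.9794  0.2654  0.7464  1.6327 -0.185   1.3161 -1.1019] [ 0.6009 -0.0943  0.1097]
5944 [0.622  0.2135] (165.1995391845703, 36.070213317871094) [[0.5461 0.1764]
 [0.5684 0.1481]
 [0.698  0.2506]
 [0.6756 0.2789]] 0.057268806959653126
(array([ -0.2,   0.6, 213.3]), np.float64(0.0005683802453697595))
```

Request:
send_rows(
  plan=[
    {"tx": -0.6, "ty": -2.6, "tz": 30, "roll": 0},
    {"tx": 0, "ty": 0, "tz": 40, "roll": 0},
    {"tx": 0, "ty": 0, "tz": 40, "roll": 0},
    {"tx": 0, "ty": 0, "tz": 36, "roll": 0},
    {"tx": 0, "ty": 0, "tz": 24, "roll": 0},
    {"tx": 0, "ty": 0, "tz": 18, "roll": 0},
    {"tx": 0, "ty": 0, "tz": 14, "roll": 0},
    {"tx": 0, "ty": 0, "tz": 12, "roll": 0},
    {"tx": 0, "ty": 0, "tz": 0, "roll": 0},
    {"tx": 0, "ty": 0, "tz": 0, "roll": 0},
  ],
)

```text
clock: 5.15
tcp_pos: [0.5695, 0.1715, 0.0178]
orientation: [-0.0, 0.944, 0.331, 0.0]
force: [-1.3, -0.4, 0.8]
width: 0.0853
grasp_force: 0.0
```

Request:
send_rows(
  plan=[
    {"tx": 0, "ty": 0, "tz": 0, "roll": 0},
    {"tx": 0, "ty": 0, "tz": 0, "roll": 0},
    {"tx": 0, "ty": 0, "tz": 0, "roll": 0},
    {"tx": 0, "ty": 0, "tz": 0, "roll": 0},
    {"tx": 0, "ty": 0, "tz": 0, "roll": 0},
    {"tx": 0, "ty": 0, "tz": 0, "roll": 0},
    {"tx": 0, "ty": 0, "tz": 0, "roll": 0},
    {"tx": 0, "ty": 0, "tz": 0, "roll": 0},
    {"tx": 0, "ty": 0, "tz": 0, "roll": 0},
    {"tx": 0, "ty": 0, "tz": 0, "roll": 0},
  ],
  jaw=0,
  newtons=20,
)

```text
clock: 6.15
tcp_pos: [0.5693, 0.1715, 0.0177]
orientation: [-0.0, 0.944, 0.331, 0.0]
force: [-1.2, -0.3, 5.2]
width: 0.036
grasp_force: 20.7
```

Request:
send_rows(
  plan=[
    {"tx": 2.3, "ty": 0, "tz": -12, "roll": 0},
    {"tx": 2.3, "ty": 0, "tz": -12, "roll": 0},
    {"tx": 4.1, "ty": 0, "tz": -11.3, "roll": 0},
    {"tx": 4.1, "ty": 0, "tz": -11.3, "roll": 0},
    {"tx": 5.8, "ty": 0, "tz": -10.4, "roll": 0},
    {"tx": 5.8, "ty": 0, "tz": -10.4, "roll": 0},
    {"tx": 7.3, "ty": 0, "tz": -9.4, "roll": 0},
    {"tx": 7.3, "ty": 0, "tz": -9.4, "roll": 0},
    {"tx": 8.7, "ty": 0, "tz": -8.1, "roll": 0},
    {"tx": 8.7, "ty": 0, "tz": -8.1, "roll": 0},
  ],
)

```text
clock: 7.15
tcp_pos: [0.6137, 0.2072, 0.1203]
orientation: [0.0, 0.944, 0.331, -0.0]
force: [0.5, -0.3, -2.4]
width: 0.0357
grasp_force: 20.9
```

Request:
send_rows(
  plan=[
    {"tx": 9.9, "ty": 0, "tz": -6.6, "roll": 0},
    {"tx": 9.9, "ty": 0, "tz": -6.6, "roll": 0},
    {"tx": 10.8, "ty": 0, "tz": -5, "roll": 0},
    {"tx": 10.8, "ty": 0, "tz": -5, "roll": 0},
    {"tx": 11.4, "ty": 0, "tz": -3.2, "roll": 0},
    {"tx": 11.4, "ty": 0, "tz": -3.2, "roll": 0},
    {"tx": 11.8, "ty": 0, "tz": -1.4, "roll": 0},
    {"tx": 11.8, "ty": 0, "tz": -1.4, "roll": 0},
    {"tx": 11.9, "ty": 0, "tz": 0, "roll": 0},
    {"tx": 11.9, "ty": 0, "tz": 0, "roll": 0},
  ],
)

```text
clock: 8.15
tcp_pos: [0.7008, 0.2771, 0.152]
orientation: [0.0, 0.944, 0.331, -0.0]
force: [-0.2, 0.0, -1.8]
width: 0.0359
grasp_force: 20.9
```

```bash
python3 - <<'E'
from h import *
s=get_state(); im,d=get_image('wrist'); im2,d2=get_image('scene'); np.savez('a.npz',d=d2)
print(s['clock'],s['tcp_pos'],s['force'],s['width'],s['grasp_force'],proj(cam('scene'),s['tcp_pos']))
u,v=map(int,proj(cam('scene'),s['tcp_pos']-[0,0,.05]))
c=cv2.resize(im2[max(0,v-100):v+100,max(0,u-130):u+130],(520,400))
save('up.png',np.hstack([c[:,:400],cv2.resize(im,(400,300))[np.r_[0:300,[299]*100]]]))
E
```

```text
8.15 [0.70076211 0.2770636  0.151964  ] [-0.18179902  0.04700288 -1.8496961 ] 0.035858579612584436 20.906738340854645 (np.float64(293.48316165434585), np.float64(305.927661112056))
```

View pics/up.png

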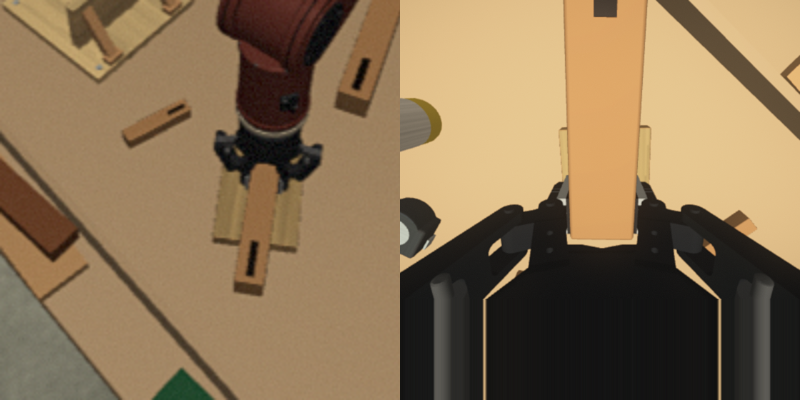

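The left half shows the leg still lying level in the fingers over the offcut at (260,230), because the grip friction holds it. I'll turn it upright by pressing its mortised end on the top of the fence face above the slot and lifting. First I carry it there.

Request:
send_rows(
  plan=[
    {"tx": -32.2, "ty": 31.6, "tz": -4, "roll": 0},
    {"tx": -32.2, "ty": 31.6, "tz": -4, "roll": 0},
    {"tx": -32.2, "ty": 31.6, "tz": -4, "roll": 0},
    {"tx": -32.2, "ty": 31.6, "tz": -4, "roll": 0},
    {"tx": -32.2, "ty": 31.6, "tz": 0, "roll": 0},
    {"tx": -32.2, "ty": 31.6, "tz": 0, "roll": 0},
    {"tx": -32.2, "ty": 31.6, "tz": 0, "roll": 0},
    {"tx": -32.2, "ty": 31.6, "tz": 0, "roll": 0},
    {"tx": -32.2, "ty": 31.6, "tz": 0, "roll": 0},
    {"tx": -32.2, "ty": 31.6, "tz": 0, "roll": 0},
  ],
)

```text
clock: 9.25
tcp_pos: [0.6455, -0.1733, 0.1684]
orientation: [-0.0, 0.944, 0.331, 0.0]
force: [0.9, -0.2, -1.9]
width: 0.0359
grasp_force: 20.6
```

Request:
send_rows(
  plan=[
    {"tx": -32.2, "ty": 31.6, "tz": 0, "roll": 0},
    {"tx": -32.2, "ty": 31.6, "tz": 0, "roll": 0},
    {"tx": -32.2, "ty": 31.6, "tz": 0, "roll": 0},
    {"tx": -32.2, "ty": 31.6, "tz": 0, "roll": 0},
    {"tx": 0, "ty": 0, "tz": 0, "roll": -0.144},
    {"tx": 0, "ty": 0, "tz": 0, "roll": -0.144},
    {"tx": 0, "ty": 0, "tz": 0, "roll": -0.144},
    {"tx": 0, "ty": 0, "tz": 0, "roll": -0.144},
    {"tx": 0, "ty": 0, "tz": 0, "roll": -0.144},
    {"tx": 0, "ty": 0, "tz": 0, "roll": -0.144},
  ],
)

```text
clock: 10.25
tcp_pos: [0.6243, -0.3508, 0.1682]
orientation: [-0.0, 0.716, 0.698, -0.0]
force: [-0.1, 0.4, -1.8]
width: 0.0358
grasp_force: 21.0
```

Request:
send_rows(
  plan=[
    {"tx": 0, "ty": 0, "tz": 0, "roll": -0.144},
    {"tx": 0, "ty": 0, "tz": 0, "roll": 0},
    {"tx": 0, "ty": 0, "tz": 0, "roll": 0},
    {"tx": 0, "ty": 0, "tz": 0, "roll": 0},
    {"tx": 0, "ty": 0, "tz": 0, "roll": 0},
    {"tx": 0, "ty": 0, "tz": 0, "roll": 0},
    {"tx": 0, "ty": 0, "tz": 0, "roll": 0},
    {"tx": 0, "ty": 0, "tz": 0, "roll": 0},
    {"tx": 0, "ty": 0, "tz": 0, "roll": 0},
    {"tx": 0, "ty": 0, "tz": 0, "roll": 0},
  ],
)

```text
clock: 11.25
tcp_pos: [0.6246, -0.3507, 0.1681]
orientation: [-0.0, 0.666, 0.746, -0.0]
force: [0.7, -0.1, -1.7]
width: 0.0357
grasp_force: 20.9
```

```bash
cat > m.py <<'E'
from h import *
np.set_printoptions(precision=4,suppress=True)
s=get_state(); C=cam('wrist'); im,d=get_image('wrist'); np.savez('w2.npz',im=im,d=d)
print(s['clock'],s['tcp_pos'],s['orientation'],s['joint_pos'],s['force'],s['width'])
v,u=np.mgrid[0:420,0:560]; P=unproj(C,d,u.ravel(),v.ravel()); P=P[d.ravel()>0]
R=toolmat(s); Q=(P-s['tcp_pos'])@R*1000   # tool frame mm
m=(abs(Q[:,1])<16)&(Q[:,0]>-5)&(Q[:,0]<170)&(Q[:,2]<5)&(Q[:,2]>-60)
q=Q[m]; print('leg top: n',m.sum(),'slope deg,off',np.degrees(np.arctan(np.polyfit(q[:,0],q[:,2],1)[0])),np.polyfit(q[:,0],q[:,2],1)[1],'xmin/max',np.percentile(q[:,0],[1,99]))
F=P[np.all((P>[.48,-.22,.110])&(P<[.75,-.12,.128]),1)]; print('fence',len(F),rect(F),np.median(F[:,2]))
# jig coords using guess
a=np.radians(6.1); ex=np.array([-np.sin(a),np.cos(a)]); ey=np.array([-np.cos(a),-np.sin(a)])
o=np.array([.6075,-.1937]); J=np.c_[(P[:,:2]-o)@ex,(P[:,:2]-o)@ey,P[:,2]]*1000
T=J[(J[:,2]>74)&(J[:,2]<85)&(abs(J[:,1])<60)&(J[:,0]>-20)&(J[:,0]<17)]
print('cleat tops',len(T)); 
for lo,hi in((-60,0),(0,60)):
    t=T[(T[:,1]>lo)&(T[:,1]<hi)]
    if len(t)>5: print(np.percentile(t[:,0],[2,98]),np.percentile(t[:,1],[2,98]),np.median(t[:,2]))
E
python3 m.py; python3 -c "
from h import *; save('w2.png',np.load('w2.npz')['im'])"
```

```text
11.25 [ 0.6246 -0.3507  0.1681] [-0.      0.6665  0.7455 -0.    ] [ 0.0823  0.5479  0.5472  1.3799 -0.2857  1.2924  0.7543] [ 0.6991 -0.1005 -1.6613] 0.03570636061981828
leg top: n 29830 slope deg,off 0.5395139216929778 -39.24072172347098 xmin/max [ -3.2984 104.3634]
fence 0 (array([0., 0.]), (0.0, 0.0), array([[0., 0.],
       [0., 0.],
       [0., 0.],
       [0., 0.]], dtype=float32)) nan
cleat tops 0
  return _methods._mean(a, axis=axis, dtype=dtype,
  ret = ret.dtype.type(ret / rcount)
```

View pics/w2.png

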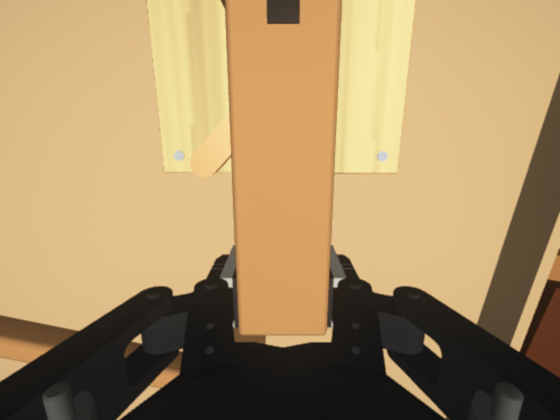

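The wrist view shows the leg level in the fingers. Behind it are the baseboard's near edge (row 172, columns 165 to 397) and the lever end at (205,165). I'll use that board edge to refine the jig position.

```bash
python3 - <<'E'
from h import *
np.set_printoptions(precision=4,suppress=True)
s=get_state(); C=cam('wrist'); z=np.load('w2.npz'); d=z['d']
v,u=np.mgrid[0:420,0:560]; P=unproj(C,d,u.ravel(),v.ravel())
a=np.radians(6.1); ex=np.array([-np.sin(a),np.cos(a)]); ey=np.array([-np.cos(a),-np.sin(a)])
o=np.array([.6075,-.1937]); J=np.c_[(P[:,:2]-o)@ex,(P[:,:2]-o)@ey,P[:,2]]*1000
J=J[(d.ravel()>0)&(J[:,2]>12)&(J[:,2]<25)&(abs(J[:,1])<130)&(J[:,0]>-170)]
print(len(J),np.median(J[:,2]),J.min(0),J.max(0))
for xb in range(-130,int(J[:,0].max()),15):
    t=J[abs(J[:,0]-xb)<4]; print(xb,t[:,1].min(),t[:,1].max())
for yb in (-100,-80,-60,30,60,80,100):
    t=J[abs(J[:,1]-yb)<4]; 
    if len(t): print('y',yb,t[:,0].min())
R=toolmat(s); print('tool x ang',np.degrees(np.arctan2(R[1,0],R[0,0])), 'tcp jig',((s['tcp_pos'][:2]-o)@ex, (s['tcp_pos'][:2]-o)@ey))
E
```

```text
22926 17.323558966526022 [-133.8183 -112.4126   14.1185] [ 14.7394 118.0039  20.6876]
-130 -111.84736523238395 116.60126677463893
-115 -111.59907669297478 117.46864520159959
-100 -112.04923329693369 117.25754883746424
-85 -111.58717220240106 117.30709284713421
-70 -112.02058530873768 117.48214022595214
-55 -111.59602511992325 117.45865905225483
-40 -111.93902853279809 117.31684374762179
-25 -111.64669620417914 117.2322323985733
-10 -112.00476895860382 117.81220470279311
5 -111.96764002097513 117.75216461251817
y -100 -133.65681162070035
y -80 -133.74241776910307
y -60 -132.633882627208
y 60 -133.4417743154153
y 80 -111.23797648046555
y 100 -133.68329099810427
tool x ang 96.40912891177823 tcp jig (np.float64(-0.1579687202967809), np.float64(-0.0003219914245958963))
```

```bash
python3 - <<'E'
from h import *
np.set_printoptions(precision=2,suppress=True)
s=get_state(); C=cam('wrist'); d=np.load('w2.npz')['d']
v,u=np.mgrid[0:420,0:560]; P=unproj(C,d,u.ravel(),v.ravel())
Q=(P-s['tcp_pos'])@toolmat(s)*1000; Q=Q[(d.ravel()>0)&(Q[:,2]<-30)&(Q[:,2]>-48)&(abs(Q[:,1])<30)]
for xb in range(-10,110,15):
    t=Q[abs(Q[:,0]-xb)<3]
    if len(t): print(xb,t[:,1].min(),t[:,1].max(),np.median(t[:,2]))
print(Q[abs(Q[:,1])<10][:,0].min())
E
```

```text
-10 -20.583896017048307 19.476863704717715 -39.13579982711448
5 -20.928487926161115 19.6570950080729 -39.13062236194694
20 -18.64742296843593 17.54804041879956 -38.97705471881737
35 -18.34772363493832 17.403537094331607 -38.818862611376574
50 -18.579425826286542 17.658972436638944 -38.72694344594969
65 -18.579707731283552 17.637377164596725 -38.55992506044835
80 -18.52816301772801 17.630845103525342 -38.37566941119856
95 -18.50163579267744 17.67548765469704 -38.234089924556486
-12.773972905237592
```

Request:
send_rows(
  plan=[
    {"tx": 0, "ty": -2.7, "tz": 20, "roll": 0.004},
    {"tx": 0, "ty": 0, "tz": 20, "roll": 0},
    {"tx": 0, "ty": 0, "tz": 20, "roll": 0},
    {"tx": 0, "ty": 0, "tz": 17, "roll": 0},
    {"tx": 0, "ty": 0, "tz": 12.5, "roll": 0},
    {"tx": 6, "ty": 0, "tz": 0, "roll": 0},
    {"tx": 6, "ty": 0, "tz": 0, "roll": 0},
    {"tx": 6, "ty": 0, "tz": 0, "roll": 0},
    {"tx": 4, "ty": 0, "tz": 0, "roll": 0},
    {"tx": 0, "ty": 0, "tz": 0, "roll": 0},
  ],
)

```text
clock: 12.3
tcp_pos: [0.6203, -0.3281, 0.0795]
orientation: [0.0, 0.667, 0.745, 0.0]
force: [0.4, -0.0, -2.0]
width: 0.036
grasp_force: 20.9
```

Request:
send_rows(
  plan=[
    {"tx": 1, "ty": 0, "tz": 0, "roll": 0},
    {"tx": 1, "ty": 0, "tz": 0, "roll": 0},
    {"tx": 1, "ty": 0, "tz": 0, "roll": 0},
    {"tx": 1, "ty": 0, "tz": 0, "roll": 0},
    {"tx": 1, "ty": 0, "tz": 0, "roll": 0},
    {"tx": 0, "ty": 0, "tz": 0, "roll": 0},
    {"tx": 0, "ty": 0, "tz": 0, "roll": 0},
    {"tx": 0, "ty": 0, "tz": 0, "roll": 0},
    {"tx": 0, "ty": 0, "tz": 0, "roll": 0},
    {"tx": 0, "ty": 0, "tz": 0, "roll": 0},
  ],
)

```text
clock: 13.3
tcp_pos: [0.619, -0.3261, 0.0791]
orientation: [0.001, 0.668, 0.744, -0.001]
force: [1.1, -5.8, -2.4]
width: 0.0359
grasp_force: 20.9
```

Contact is exactly where predicted, with 5.8 N on the fence. I press a little more and start the lift.

Request:
send_rows(
  plan=[
    {"tx": 2.5, "ty": 0, "tz": 0, "roll": 0},
    {"tx": 2.5, "ty": 0, "tz": 0, "roll": 0},
    {"tx": 0, "ty": 0, "tz": -6, "roll": 0},
    {"tx": 0, "ty": 0, "tz": -6, "roll": 0},
    {"tx": 0, "ty": 0, "tz": -6, "roll": 0},
    {"tx": 0, "ty": 0, "tz": -6, "roll": 0},
    {"tx": 0.5, "ty": 0, "tz": -6, "roll": 0},
    {"tx": 0.5, "ty": 0, "tz": -6, "roll": 0},
    {"tx": 1, "ty": 0, "tz": -6, "roll": 0},
    {"tx": 1, "ty": 0, "tz": -6, "roll": 0},
  ],
)

```text
clock: 14.3
tcp_pos: [0.6181, -0.3177, 0.1272]
orientation: [0.001, 0.668, 0.744, -0.0]
force: [1.3, -4.3, -1.9]
width: 0.0361
grasp_force: 20.7
```

```bash
cat > t.py <<'E'
from h import *
np.set_printoptions(precision=4,suppress=True)
s=get_state(); C=cam('wrist'); im,d=get_image('wrist'); np.savez('w3.npz',im=im,d=d)
v,u=np.mgrid[0:420,0:560]; P=unproj(C,d,u.ravel(),v.ravel())
Q=(P-s['tcp_pos'])@toolmat(s)*1000; Q=Q[(d.ravel()>0)&(Q[:,2]<150)&(Q[:,2]>-100)&(abs(Q[:,1])<14)&(Q[:,0]>-20)&(Q[:,0]<170)]
for xb in range(-15,165,10):
    t=Q[abs(Q[:,0]-xb)<3]
    if len(t): print(xb,len(t),np.percentile(t[:,2],[5,50,95]))
print(s['clock'],s['tcp_pos'],s['force'],s['ft_torque'],s['width'])
E
python3 t.py
```

```text
-15 41 [-42.5705 -42.1614 -41.4993]
-5 1198 [-42.4714 -41.0165 -39.5273]
5 1176 [-39.0397 -37.5201 -36.1236]
15 5548 [-94.9027 -84.3513 -33.4141]
25 1143 [-32.0773 -30.6006 -29.2013]
35 1109 [-28.5224 -27.0846 -25.6073]
45 1104 [-25.1131 -23.6103 -22.1691]
55 1076 [-21.6326 -20.156  -18.7   ]
65 1037 [-18.0675 -16.7062 -15.3382]
75 1078 [-14.7393 -13.1722 -11.8238]
85 1018 [-11.196   -9.6569  -8.2621]
95 1002 [-7.5979 -6.3186 -4.9606]
105 995 [-4.2904 -2.8834 -1.4284]
115 991 [-0.9094  0.5479  2.0183]
14.3 [ 0.6181 -0.3177  0.1272] [ 1.2799 -4.2987 -1.9232] [-1.1318 -0.2376 -0.1128] 0.036079160932083854
```

Request:
send_rows(
  plan=[
    {"tx": 3.2, "ty": 0, "tz": -11.6, "roll": 0},
    {"tx": 3.2, "ty": 0, "tz": -11.6, "roll": 0},
    {"tx": 5, "ty": 0, "tz": -10.9, "roll": 0},
    {"tx": 5, "ty": 0, "tz": -10.9, "roll": 0},
    {"tx": 6.7, "ty": 0, "tz": -10, "roll": 0},
    {"tx": 6.7, "ty": 0, "tz": -10, "roll": 0},
    {"tx": 8.1, "ty": 0, "tz": -8.9, "roll": 0},
    {"tx": 8.1, "ty": 0, "tz": -8.9, "roll": 0},
    {"tx": 9.4, "ty": 0, "tz": -7.4, "roll": 0},
    {"tx": 9.4, "ty": 0, "tz": -7.4, "roll": 0},
  ],
)

```text
clock: 15.35
tcp_pos: [0.6111, -0.2508, 0.2248]
orientation: [-0.0, 0.668, 0.744, 0.0]
force: [-0.6, -1.1, -1.3]
width: 0.0357
grasp_force: 20.5
```

```bash
python3 t.py; python3 - <<'E'
from h import *
im2,d2=get_image('scene'); u,v=map(int,proj(cam('scene'),[.605,-.2,.12]))
a=cv2.resize(im2[v-70:v+70,u-70:u+70],(400,400)); b=cv2.resize(np.load('w3.npz')['im'],(400,300))
save('up2.png',np.hstack([a,np.vstack([b,b[:100]*0])]))
E
```

```text
-5 1198 [-45.7699 -44.4242 -42.4954]
5 1400 [-40.1218 -37.7255 -35.3364]
15 5750 [-94.7678 -84.0881 -29.2059]
25 1135 [-25.5058 -23.1993 -20.8162]
35 1039 [-18.2443 -15.8412 -13.3501]
45 931 [-10.9578  -8.5573  -6.1897]
55 838 [-3.6024 -1.3735  0.8462]
65 759 [3.6341 5.9428 8.1419]
75 681 [10.8987 13.1285 15.4223]
85 656 [18.2316 20.2989 22.6579]
95 593 [25.5756 27.6688 29.9416]
105 537 [32.574  34.9096 37.0004]
115 506 [39.8341 42.1692 44.3923]
125 280 [47.407  48.8015 50.5601]
15.35 [ 0.6111 -0.2508  0.2248] [-0.5546 -1.1435 -1.2861] [-0.1298  0.0017 -0.0076] 0.03566574806330401
```

View pics/up2.png

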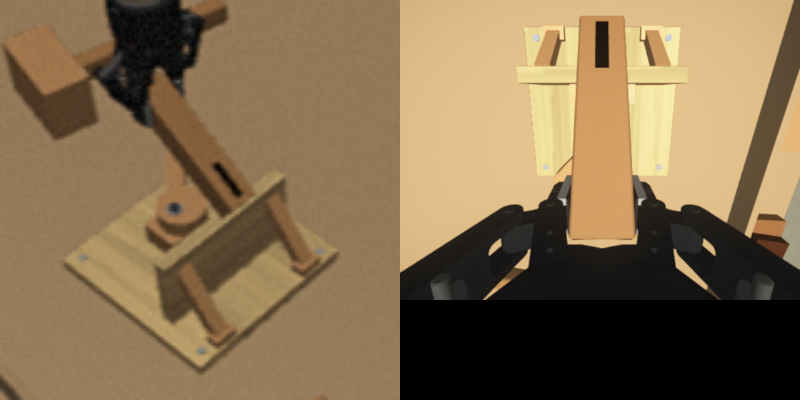

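The left view shows the leg tilted 36° with its mortised end slipped over the fence top at (240,200). I back off, lower it and push again from lower down the face.

Request:
send_rows(
  plan=[
    {"tx": -14.5, "ty": 0, "tz": 0, "roll": 0},
    {"tx": -14.5, "ty": 0, "tz": 0, "roll": 0},
    {"tx": -14.5, "ty": 0, "tz": 0, "roll": 0},
    {"tx": -14.5, "ty": 0, "tz": 0, "roll": 0},
    {"tx": 0, "ty": 0, "tz": 16, "roll": 0},
    {"tx": 0, "ty": 0, "tz": 18, "roll": 0},
    {"tx": 0, "ty": 0, "tz": 18, "roll": 0},
    {"tx": 0, "ty": 0, "tz": 16, "roll": 0},
    {"tx": 0, "ty": 0, "tz": 12, "roll": 0},
    {"tx": 0, "ty": 0, "tz": 0, "roll": 0},
  ],
)

```text
clock: 16.45
tcp_pos: [0.6165, -0.3087, 0.1417]
orientation: [-0.002, 0.668, 0.744, -0.001]
force: [0.2, -0.0, -1.8]
width: 0.0354
grasp_force: 20.5
```

Request:
send_rows(
  plan=[
    {"tx": 4, "ty": 0, "tz": 0, "roll": 0},
    {"tx": 4, "ty": 0, "tz": 0, "roll": 0},
    {"tx": 5, "ty": 0, "tz": -3, "roll": 0},
    {"tx": 6, "ty": 0, "tz": -6, "roll": 0},
    {"tx": 6, "ty": 0, "tz": -7, "roll": 0},
    {"tx": 6, "ty": 0, "tz": -7, "roll": 0},
    {"tx": 7, "ty": 0, "tz": -7, "roll": 0},
    {"tx": 7, "ty": 0, "tz": -7, "roll": 0},
    {"tx": 7, "ty": 0, "tz": -6, "roll": 0},
    {"tx": 7, "ty": 0, "tz": -6, "roll": 0},
  ],
)

```text
clock: 17.45
tcp_pos: [0.6111, -0.2495, 0.1936]
orientation: [-0.0, 0.668, 0.744, 0.0]
force: [0.5, -1.4, -3.0]
width: 0.0363
grasp_force: 20.4
```

```bash
python3 t.py
```

```text
-15 385 [-41.4872 -40.366  -38.7425]
-5 642 [-46.3976 -44.96   -43.5033]
5 2271 [-47.4933 -42.479  -36.6465]
15 5977 [-94.681  -83.19   -18.5948]
25 1109 [-7.8694 -2.2908  3.7071]
35 785 [12.7305 18.0776 23.8541]
45 587 [32.727  38.481  44.0852]
55 428 [53.4189 58.5553 63.8874]
65 350 [73.7678 78.9286 84.7893]
75 380 [ 75.5636  77.5784 117.6509]
85 364 [75.295  76.3625 77.503 ]
95 36 [75.9856 76.8497 77.6554]
17.45 [ 0.6111 -0.2495  0.1936] [ 0.5401 -1.3842 -2.9864] [-0.4862 -0.2759 -0.1054] 0.03625181712226681
```

Request:
send_rows(
  plan=[
    {"tx": 7, "ty": 0, "tz": -4, "roll": 0},
    {"tx": 7, "ty": 0, "tz": -4, "roll": 0},
    {"tx": 7, "ty": 0, "tz": -4, "roll": 0},
    {"tx": 6.5, "ty": 0, "tz": -3, "roll": 0},
    {"tx": 6.5, "ty": 0, "tz": -2.5, "roll": 0},
    {"tx": 6.5, "ty": 0, "tz": -2, "roll": 0},
    {"tx": 6, "ty": 0, "tz": -1, "roll": 0},
    {"tx": 6, "ty": 0, "tz": -0.5, "roll": 0},
    {"tx": 5, "ty": 0, "tz": 0, "roll": 0},
    {"tx": 0, "ty": 0, "tz": 0, "roll": 0},
  ],
)

```text
clock: 18.5
tcp_pos: [0.6051, -0.1925, 0.2143]
orientation: [-0.0, 0.668, 0.745, 0.0]
force: [0.6, -0.1, -2.2]
width: 0.0357
grasp_force: 21.1
```

```bash
python3 t.py; python3 - <<'E'
from h import *
im2,d2=get_image('scene'); u,v=map(int,proj(cam('scene'),[.605,-.2,.12]))
a=cv2.resize(im2[v-70:v+70,u-70:u+70],(400,400)); b=cv2.resize(np.load('w3.npz')['im'],(400,300))
save('up3.png',np.hstack([a,np.vstack([b,b[:100]*0])]))
E
```

```text
-15 71 [-44.7443 -44.0633 -43.2256]
-5 988 [-45.6495 -44.7103 -43.819 ]
5 1052 [-46.073  -45.0927 -44.275 ]
15 8091 [-94.1284 -77.7713  68.5327]
25 255 [95.7918 97.053  98.0668]
35 398 [ 96.3559 102.0308 143.4297]
18.5 [ 0.6051 -0.1925  0.2143] [ 0.5791 -0.0654 -2.1712] [-0.1768 -0.0755  0.041 ] 0.035698390628665345
```

View pics/up3.png

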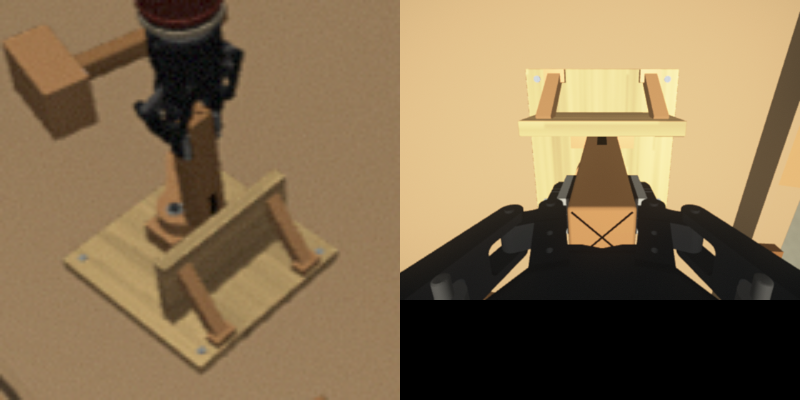

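The right view shows the foot's pencil cross up at (600,230), and the leg is nearly plumb above the slot. I check the sideways centring before lowering.

```bash
python3 - <<'E'
from h import *
np.set_printoptions(precision=2,suppress=True)
s=get_state(); C=cam('wrist'); d=np.load('w3.npz')['d']
v,u=np.mgrid[0:420,0:560]; P=unproj(C,d,u.ravel(),v.ravel()); ok=d.ravel()>0
Q=(P-s['tcp_pos'])@toolmat(s)*1000; Q=Q[ok]; P=P[ok]
def rng(lo,hi,x0,x1):
    t=Q[(P[:,2]>lo)&(P[:,2]<hi)&(Q[:,0]>x0)&(Q[:,0]<x1)&(abs(Q[:,1])<130)]; return len(t),t.min(0),t.max(0)
print('fence',rng(.108,.124,20,60)); 
for x in (60,75,90): print('base',rng(.01,.025,x,x+10))
f=Q[(P[:,2]>.25)&(P[:,2]<.268)&(abs(Q[:,1])<17)&(Q[:,0]<40)]; print('foot',len(f),f.min(0),f.max(0),np.polyfit(f[:,0],f[:,2],1))
t=Q[(P[:,2]>.108)&(P[:,2]<.124)&(Q[:,0]>20)&(Q[:,0]<60)&(abs(Q[:,1])<110)]
print([t[abs(t[:,1]-y)<5][:,0].min() for y in(-80,-50,50,80)])
c=Q[(P[:,2]>.072)&(P[:,2]<.086)&(abs(Q[:,1])<60)&(Q[:,0]<25)&(Q[:,0]>-30)]; print('cleat',len(c)); 
for sg in(-1,1):
    q=c[c[:,1]*sg>0]
    if len(q): print(np.percentile(q,[1,99],axis=0))
E
```

```text
fence (4829, array([ 20.  , -95.56,  94.55]), array([ 35.89,  94.2 , 105.97]))
base (1497, array([  60.  , -115.65,  194.03]), array([ 69.53, 113.99, 199.6 ]))
base (1501, array([  75.6 , -115.87,  189.35]), array([ 85.  , 114.55, 200.18]))
base (1596, array([  90.  , -115.04,  189.2 ]), array([ 99.47, 114.45, 200.35]))
foot 5960 [-14.56 -17.   -46.93] [ 12.5   16.99 -35.97] [  0.11 -44.3 ]
[np.float64(20.06547793020375), np.float64(20.00874213661163), np.float64(20.005844131188834), np.float64(20.008086590696564)]
cleat 706
[[ -6.29 -42.07 133.68]
 [  9.56 -21.84 136.6 ]]
[[ -6.28  20.58 133.18]
 [  9.55  41.46 136.49]]
```

Centred to within 0.2 mm. Lowering.

Request:
send_rows(
  plan=[
    {"tx": 0, "ty": 0, "tz": 8, "roll": 0},
    {"tx": 0, "ty": 0, "tz": 9, "roll": 0},
    {"tx": 0, "ty": 0, "tz": 9, "roll": 0},
    {"tx": 0, "ty": 0, "tz": 9, "roll": 0},
    {"tx": 0, "ty": 0, "tz": 9, "roll": 0},
    {"tx": 0, "ty": 0, "tz": 9, "roll": 0},
    {"tx": 0, "ty": 0, "tz": 8, "roll": 0},
    {"tx": 0, "ty": 0, "tz": 5, "roll": 0},
    {"tx": 0, "ty": 0, "tz": 3, "roll": 0},
    {"tx": 0, "ty": 0, "tz": 0, "roll": 0},
  ],
)

```text
clock: 19.6
tcp_pos: [0.6048, -0.1936, 0.1449]
orientation: [-0.0, 0.668, 0.744, -0.0]
force: [-0.5, 0.0, -2.6]
width: 0.036
grasp_force: 21.1
```

Request:
send_rows(
  plan=[
    {"tx": 0, "ty": 0, "tz": 1.5, "roll": 0},
    {"tx": 0, "ty": 0, "tz": 1.5, "roll": 0},
    {"tx": 0, "ty": 0, "tz": 1.5, "roll": 0},
    {"tx": 0, "ty": 0, "tz": 1.5, "roll": 0},
    {"tx": 0, "ty": 0, "tz": 1.5, "roll": 0},
    {"tx": 0, "ty": 0, "tz": 1.5, "roll": 0},
    {"tx": 0, "ty": 0, "tz": 1, "roll": 0},
    {"tx": 0, "ty": 0, "tz": 1, "roll": 0},
    {"tx": 0, "ty": 0, "tz": 0, "roll": 0},
    {"tx": 0, "ty": 0, "tz": 0, "roll": 0},
  ],
)

```text
clock: 20.6
tcp_pos: [0.6059, -0.1941, 0.1378]
orientation: [0.001, 0.668, 0.744, 0.001]
force: [-7.4, 2.7, 23.8]
width: 0.0357
grasp_force: 26.5
```

```bash
cat > f.py <<'E'
from h import *
np.set_printoptions(precision=2,suppress=True)
s=get_state(); C=cam('wrist'); im,d=get_image('wrist')
v,u=np.mgrid[0:420,0:560]; P=unproj(C,d,u.ravel(),v.ravel()); ok=d.ravel()>0
Q=(P-s['tcp_pos'])@toolmat(s)*1000; Q=Q[ok]; P=P[ok]
f=Q[(abs(Q[:,2]+45)<7)&(abs(Q[:,1])<8)&(Q[:,0]<24)&(Q[:,0]>-30)]; f=f[(abs(f[:,2]-np.median(f[:,2]))<2)]
k=np.polyfit(f[:,0],f[:,2],1); print('foot n',len(f),'x',np.percentile(f[:,0],[1,99]),'slope deg',np.degrees(k[0]),'world z mm',s['tcp_pos'][2]*1000-np.median(f[:,2]))
print(s['clock'],s['tcp_pos']*1000,s['force'],s['grasp_force'],s['width'])
E
python3 f.py
```

```text
foot n 2481 x [-12.56  11.62] slope deg -0.9547866317243693 world z mm 182.86247711265807
20.6 [ 605.86 -194.11  137.8 ] [-7.39  2.66 23.82] 26.500018537044525 0.03571516232358183
```

Seated: the foot is at 183 mm. I relax the pressure, then let go.

Request:
send_rows(
  plan=[
    {"tx": 0, "ty": 0, "tz": -1.1, "roll": 0},
    {"tx": 0, "ty": 0, "tz": -1.1, "roll": 0},
    {"tx": 0, "ty": 0, "tz": -1, "roll": 0},
    {"tx": 0, "ty": 0, "tz": 0, "roll": 0},
    {"tx": 0, "ty": 0, "tz": 0, "roll": 0},
    {"tx": 0, "ty": 0, "tz": 0, "roll": 0},
    {"tx": 0, "ty": 0, "tz": 0, "roll": 0},
    {"tx": 0, "ty": 0, "tz": 0, "roll": 0},
    {"tx": 0, "ty": 0, "tz": 0, "roll": 0},
    {"tx": 0, "ty": 0, "tz": 0, "roll": 0},
  ],
)

```text
clock: 21.65
tcp_pos: [0.6054, -0.1937, 0.1379]
orientation: [0.0, 0.668, 0.744, 0.0]
force: [-0.2, 0.4, 6.3]
width: 0.0357
grasp_force: 22.2
```

Request:
send_rows(
  plan=[
    {"tx": 0, "ty": 0, "tz": 0, "roll": 0},
    {"tx": 0, "ty": 0, "tz": 0, "roll": 0},
    {"tx": 0, "ty": 0, "tz": 0, "roll": 0},
    {"tx": 0, "ty": 0, "tz": 0, "roll": 0},
    {"tx": 0, "ty": 0, "tz": 0, "roll": 0},
    {"tx": 0, "ty": 0, "tz": 0, "roll": 0},
    {"tx": 0, "ty": 0, "tz": 0, "roll": 0},
    {"tx": 0, "ty": 0, "tz": 0, "roll": 0},
    {"tx": 0, "ty": 0, "tz": 0, "roll": 0},
    {"tx": 0, "ty": 0, "tz": 0, "roll": 0},
  ],
  jaw=1,
)

```text
clock: 22.65
tcp_pos: [0.6049, -0.1937, 0.1374]
orientation: [-0.0, 0.668, 0.744, -0.0]
force: [-0.5, -0.0, -0.0]
width: 0.0855
grasp_force: 0.0
```

```bash
python3 f.py; python3 - <<'E'
from h import *
s=get_state(); R=toolmat(s); O=np.array([.6050,-.1927]); a=np.radians(6.15)
ex=np.array([-np.sin(a),np.cos(a)]); ey=np.array([-np.cos(a),-np.sin(a)]); p=s['tcp_pos'][:2]-O
print(p@ex*1000,p@ey*1000,np.degrees(np.arctan2(R[1,0],R[0,0])))
for t in np.radians([150,130,115,105,95,90]): print(np.degrees(t),O+ex*(-.055+.085*np.cos(t))+ey*.085*np.sin(t))
E
```

```text
foot n 3211 x [-12.22  18.15] slope deg 0.6211077929013734 world z mm 182.26999413347014
22.65 [ 604.87 -193.65  137.42] [-0.55 -0.04 -0.05] 0.0 0.0855390208716878
-0.902931325884736 0.21558944956978665 96.18416689618712
150.0 [ 0.57652304 -0.32512507]
130.0 [ 0.55200656 -0.30868172]
115.0 [ 0.53814789 -0.2913523 ]
105.00000000000001 [ 0.53161793 -0.27805239]
95.0 [ 0.52749668 -0.26382062]
90.0 [ 0.52638144 -0.25648966]
```

The leg stands free. I rise, then go round to the lever with the fingers shut.

Request:
send_rows(
  plan=[
    {"tx": 0, "ty": 0, "tz": -12, "roll": 0},
    {"tx": 0, "ty": 0, "tz": -20, "roll": 0},
    {"tx": 0, "ty": 0, "tz": -24, "roll": 0},
    {"tx": 0, "ty": 0, "tz": -24, "roll": 0},
    {"tx": 0, "ty": 0, "tz": -20, "roll": 0},
    {"tx": -30, "ty": -2.8, "tz": 0, "roll": 0},
    {"tx": -30, "ty": -2.8, "tz": 0, "roll": 0},
    {"tx": -30, "ty": -2.8, "tz": 0, "roll": 0},
    {"tx": -31, "ty": -2.8, "tz": 0, "roll": 0},
    {"tx": -30, "ty": -2.8, "tz": 0, "roll": 0},
  ],
)

```text
clock: 23.7
tcp_pos: [0.6073, -0.3465, 0.2386]
orientation: [0.0, 0.668, 0.744, 0.0]
force: [0.4, -0.3, -0.6]
width: 0.0853
grasp_force: 0.0
```

Request:
send_rows(
  plan=[
    {"tx": 0, "ty": 0, "tz": 0, "roll": 0},
    {"tx": 0, "ty": 0, "tz": 0, "roll": 0},
    {"tx": 0, "ty": 0, "tz": 0, "roll": 0},
    {"tx": 0, "ty": 0, "tz": 20, "roll": 0},
    {"tx": 0, "ty": 0, "tz": 30, "roll": 0},
    {"tx": 0, "ty": 0, "tz": 30, "roll": 0},
    {"tx": 0, "ty": 0, "tz": 20, "roll": 0},
    {"tx": 0, "ty": 0, "tz": 0, "roll": 0},
    {"tx": 0, "ty": 0, "tz": 0, "roll": 0},
    {"tx": 0, "ty": 0, "tz": 0, "roll": 0},
  ],
  jaw=0,
)

```text
clock: 24.7
tcp_pos: [0.6082, -0.3452, 0.1394]
orientation: [0.001, 0.668, 0.744, 0.0]
force: [0.0, 0.3, 0.1]
width: 0.0001
grasp_force: 0.0
```

```bash
python3 - <<'E'
from h import *
np.set_printoptions(precision=2,suppress=True)
s=get_state(); R=toolmat(s); O=np.array([.6050,-.1927]); a=np.radians(6.15)
ex=np.array([-np.sin(a),np.cos(a)]); ey=np.array([-np.cos(a),-np.sin(a)]); p=s['tcp_pos'][:2]-O
print(s['clock'],p@ex*1000,p@ey*1000,s['tcp_pos'][2],s['width'])
C=cam('top'); im,d=get_image('top'); v,u=np.mgrid[0:420,0:560]; P=unproj(C,d,u.ravel(),v.ravel()); O2=np.array([.6075,-.1937])
J=np.c_[(P[:,:2]-O2)@ex,(P[:,:2]-O2)@ey,P[:,2]]*1000
t=J[(J[:,2]>172)&(J[:,2]<195)&(abs(J[:,0])<40)&(abs(J[:,1])<40)]; print('leg top',len(t),t.mean(0))
w,_=get_image('wrist'); pp=proj(C,[.6,-.25,.06]); u,v=map(int,pp); a1=cv2.resize(im[v-70:v+70,u-70:u+70],(400,400)); b=cv2.resize(w,(400,300))
save('lev.png',np.hstack([a1,np.vstack([b,b[:100]*0])]))
E
```

```text
24.7 -151.97195937902873 13.10686226787354 0.13938599998636853 0.00010041208665514678
leg top 184 [ -0.28   1.73 182.12]
```

View pics/lev.png

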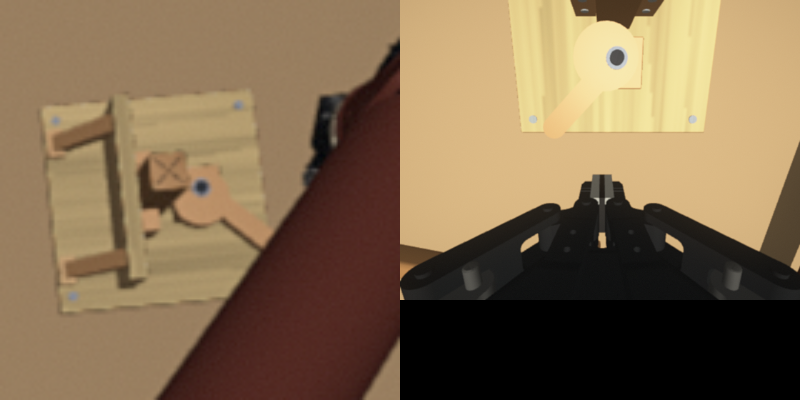

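The left view shows the leg upright in the slot with its cross up at (168,170) and the lever still open at (235,225). The right view shows the closed fingertips at (600,185), just behind the lever end.

Request:
send_rows(
  plan=[
    {"tx": 0, "ty": 0, "tz": 25, "roll": 0},
    {"tx": 0, "ty": 0, "tz": 30, "roll": 0},
    {"tx": 0, "ty": 0, "tz": 25, "roll": 0},
    {"tx": 0, "ty": 0, "tz": 14, "roll": 0},
    {"tx": 4.5, "ty": -2, "tz": 0, "roll": 0},
    {"tx": 4.5, "ty": -2, "tz": 0, "roll": 0},
    {"tx": 2, "ty": -7.5, "tz": 0, "roll": 0},
    {"tx": 2, "ty": -7.5, "tz": 0, "roll": 0},
    {"tx": 3.7, "ty": -7.2, "tz": 0, "roll": 0},
    {"tx": 3.7, "ty": -7.2, "tz": 0, "roll": 0},
  ],
)

```text
clock: 25.8
tcp_pos: [0.5717, -0.3287, 0.0443]
orientation: [0.001, 0.668, 0.744, 0.0]
force: [2.7, -0.2, 0.2]
width: 0.0002
grasp_force: 0.9
```

Request:
send_rows(
  plan=[
    {"tx": 5, "ty": -6.5, "tz": 0, "roll": 0},
    {"tx": 5, "ty": -6.5, "tz": 0, "roll": 0},
    {"tx": 6.4, "ty": -5.6, "tz": 0, "roll": 0},
    {"tx": 6.4, "ty": -5.6, "tz": 0, "roll": 0},
    {"tx": 4, "ty": -2.4, "tz": 0, "roll": 0},
    {"tx": 4, "ty": -2.4, "tz": 0, "roll": 0},
    {"tx": 3.8, "ty": -2.3, "tz": 0, "roll": 0},
    {"tx": 0, "ty": 0, "tz": 0, "roll": 0},
    {"tx": 0, "ty": 0, "tz": 0, "roll": 0},
    {"tx": 0, "ty": 0, "tz": 0, "roll": 0},
  ],
)

```text
clock: 26.8
tcp_pos: [0.5367, -0.2975, 0.0432]
orientation: [-0.0, 0.668, 0.744, -0.0]
force: [0.5, 0.0, 0.2]
width: 0.0001
grasp_force: 0.0
```

```bash
cat > j.py <<'E'
from h import *
s=get_state(); O=np.array([.6050,-.1927]); a=np.radians(6.15)
ex=np.array([-np.sin(a),np.cos(a)]); ey=np.array([-np.cos(a),-np.sin(a)]); p=s['tcp_pos'][:2]-O; f=np.array(s['force'][:2])
print(s['clock'],'jig',p@ex*1000,p@ey*1000,s['tcp_pos'][2],'F jig',f@ex,f@ey,s['force'][2])
E
python3 j.py
```

```text
26.8 jig -96.8744310321409 79.12561147967394 0.043207330068498445 F jig -0.043811366831762025 -0.5001103026062679 0.23256884321304372
```

Request:
send_rows(
  plan=[
    {"tx": 1.2, "ty": -0.5, "tz": 0, "roll": 0},
    {"tx": 1.2, "ty": -0.5, "tz": 0, "roll": 0},
    {"tx": 1.2, "ty": -0.5, "tz": 0, "roll": 0},
    {"tx": 1.2, "ty": -0.5, "tz": 0, "roll": 0},
    {"tx": 1.2, "ty": -0.4, "tz": 0, "roll": 0},
    {"tx": 1.2, "ty": -0.4, "tz": 0, "roll": 0},
    {"tx": 1, "ty": -0.4, "tz": 0, "roll": 0},
    {"tx": 1, "ty": -0.4, "tz": 0, "roll": 0},
    {"tx": 0, "ty": 0, "tz": 0, "roll": 0},
    {"tx": 0, "ty": 0, "tz": 0, "roll": 0},
  ],
)

```text
clock: 27.8
tcp_pos: [0.5324, -0.2886, 0.0435]
orientation: [-0.0, 0.668, 0.744, 0.0]
force: [1.3, -0.1, 1.2]
width: 0.0001
grasp_force: 0.5
```

```bash
python3 j.py
```

```text
27.8 jig -87.57235023899837 82.47406592632991 0.04346917383378452 F jig -0.1941740222889223 -1.2741485036212261 1.2172431352989443
```

Request:
send_rows(
  plan=[
    {"tx": 1, "ty": -0.2, "tz": 0, "roll": 0},
    {"tx": 1, "ty": -0.2, "tz": 0, "roll": 0},
    {"tx": 1, "ty": -0.2, "tz": 0, "roll": 0},
    {"tx": 1, "ty": -0.2, "tz": 0, "roll": 0},
    {"tx": 1, "ty": 0, "tz": 0, "roll": 0},
    {"tx": 0.5, "ty": 0, "tz": 0, "roll": 0},
    {"tx": 0, "ty": 0, "tz": 0, "roll": 0},
    {"tx": 0, "ty": 0, "tz": 0, "roll": 0},
    {"tx": 0, "ty": 0, "tz": 0, "roll": 0},
    {"tx": 0, "ty": 0, "tz": 0, "roll": 0},
  ],
)

```text
clock: 28.8
tcp_pos: [0.531, -0.2845, 0.0435]
orientation: [0.001, 0.668, 0.744, -0.0]
force: [3.0, -6.7, -1.6]
width: 0.0001
grasp_force: 3.1
```

```bash
python3 j.py
```

```text
28.8 jig -83.33156335758747 83.4173381362805 0.04354839360156081 F jig -7.0244522021471845 -2.2840637519419684 -1.6392803806795846
```

Request:
send_rows(
  plan=[
    {"tx": 0.5, "ty": 0, "tz": 0, "roll": 0},
    {"tx": 0.5, "ty": 0, "tz": 0, "roll": 0},
    {"tx": 0.5, "ty": 0, "tz": 0, "roll": 0},
    {"tx": 0.5, "ty": 0, "tz": 0, "roll": 0},
    {"tx": 0.5, "ty": 0, "tz": 0, "roll": 0},
    {"tx": 0, "ty": 0, "tz": 0, "roll": 0},
    {"tx": 0, "ty": 0, "tz": 0, "roll": 0},
    {"tx": 0, "ty": 0, "tz": 0, "roll": 0},
    {"tx": 0, "ty": 0, "tz": 0, "roll": 0},
    {"tx": 0, "ty": 0, "tz": 0, "roll": 0},
  ],
)

```text
clock: 29.8
tcp_pos: [0.5306, -0.283, 0.0436]
orientation: [0.001, 0.668, 0.744, -0.001]
force: [1.9, -9.8, -3.0]
width: 0.0003
grasp_force: 4.6
```

```bash
python3 j.py
```

```text
29.8 jig -81.78650783101702 83.67450838751321 0.043593133260829545 F jig -9.94895586280413 -0.822036534214898 -2.997657995143015
```

Request:
send_rows(
  plan=[
    {"tx": 0.5, "ty": 0, "tz": 0, "roll": 0},
    {"tx": 0.5, "ty": 0, "tz": 0, "roll": 0},
    {"tx": 0.5, "ty": 0, "tz": 0, "roll": 0},
    {"tx": 0, "ty": 0, "tz": 0, "roll": 0},
    {"tx": 0, "ty": 0, "tz": 0, "roll": 0},
    {"tx": 0, "ty": 0, "tz": 0, "roll": 0},
    {"tx": 0, "ty": 0, "tz": 0, "roll": 0},
    {"tx": 0, "ty": 0, "tz": 0, "roll": 0},
    {"tx": 0, "ty": 0, "tz": 0, "roll": 0},
    {"tx": 0, "ty": 0, "tz": 0, "roll": 0},
  ],
)

```text
clock: 30.8
tcp_pos: [0.5304, -0.2823, 0.0436]
orientation: [0.002, 0.669, 0.744, -0.001]
force: [2.4, -11.9, -4.9]
width: 0.0
grasp_force: 5.9
```

Request:
send_rows(
  plan=[
    {"tx": -3, "ty": 0, "tz": 0, "roll": 0},
    {"tx": -6, "ty": 0, "tz": 0, "roll": 0},
    {"tx": -8, "ty": 0, "tz": 0, "roll": 0},
    {"tx": -8, "ty": 0, "tz": 0, "roll": 0},
    {"tx": 0, "ty": 0, "tz": -20, "roll": 0},
    {"tx": 0, "ty": 0, "tz": -40, "roll": 0},
    {"tx": 0, "ty": 0, "tz": -40, "roll": 0},
    {"tx": 0, "ty": 0, "tz": -40, "roll": 0},
    {"tx": 0, "ty": 0, "tz": -40, "roll": 0},
    {"tx": 0, "ty": 0, "tz": -30, "roll": 0},
  ],
)

```text
clock: 31.8
tcp_pos: [0.5334, -0.3051, 0.2563]
orientation: [0.001, 0.668, 0.744, 0.0]
force: [-0.0, -0.3, 0.7]
width: -0.0002
grasp_force: 0.0
```

Request:
send_rows(
  plan=[
    {"tx": -35, "ty": 0, "tz": 0, "roll": 0},
    {"tx": -35, "ty": 0, "tz": 0, "roll": 0},
    {"tx": -30, "ty": 0, "tz": 0, "roll": 0},
    {"tx": 0, "ty": 0, "tz": 0, "roll": 0},
    {"tx": 0, "ty": 0, "tz": 0, "roll": 0},
    {"tx": 0, "ty": 0, "tz": 0, "roll": 0},
    {"tx": 0, "ty": 0, "tz": 0, "roll": 0},
    {"tx": 0, "ty": 0, "tz": 0, "roll": 0},
    {"tx": 0, "ty": 0, "tz": 0, "roll": 0},
    {"tx": 0, "ty": 0, "tz": 0, "roll": 0},
  ],
)

```text
clock: 32.8
tcp_pos: [0.5442, -0.4033, 0.2536]
orientation: [0.0, 0.668, 0.744, 0.0]
force: [0.2, -0.0, 0.6]
width: -0.0
grasp_force: 0.0
```

```bash
python3 - <<'E'
from h import *
np.set_printoptions(precision=2,suppress=True)
ims=[]
for n in('top','wrist'):
    C=cam(n); im,d=get_image(n); v,u=np.mgrid[0:420,0:560]; P=unproj(C,d,u.ravel(),v.ravel())
    a=np.radians(6.15); ex=np.array([-np.sin(a),np.cos(a)]); ey=np.array([-np.cos(a),-np.sin(a)])
    o=np.array([.6075,-.1937] if n=='top' else [.605,-.1927])
    J=np.c_[(P[:,:2]-o)@ex,(P[:,:2]-o)@ey,P[:,2]]*1000; J=J[d.ravel()>0]
    t=J[(J[:,2]>174)&(J[:,2]<192)&(abs(J[:,0])<40)&(abs(J[:,1])<40)]
    if len(t): print(n,'leg top',len(t),t.mean(0),t.min(0),t.max(0))
    l=J[(J[:,2]>60)&(J[:,2]<76)&(J[:,1]>45)&(J[:,1]<110)&(J[:,0]>-150)&(J[:,0]<-10)]
    if len(l): m=l.mean(0); print('arm deg',np.degrees(np.arctan2(m[1],m[0]+55)),len(l))
    x,y=map(int,proj(C,[.6,-.22,.06])); x=min(max(x,90),470);y=min(max(y,90),330)
    ims.append(cv2.resize(im[y-90:y+90,x-90:x+90],(400,400)) if n=='top' else cv2.resize(im,(400,400)))
save('end.png',np.hstack(ims)); print(get_state()['clock'])
E
```

```text
top leg top 177 [  0.17   1.43 182.3 ] [-18.02 -17.41 175.36] [ 17.72  18.87 187.84]
arm deg 91.45913816560926 141
arm deg 92.19840157703076 1460
32.9
```

View pics/end.png

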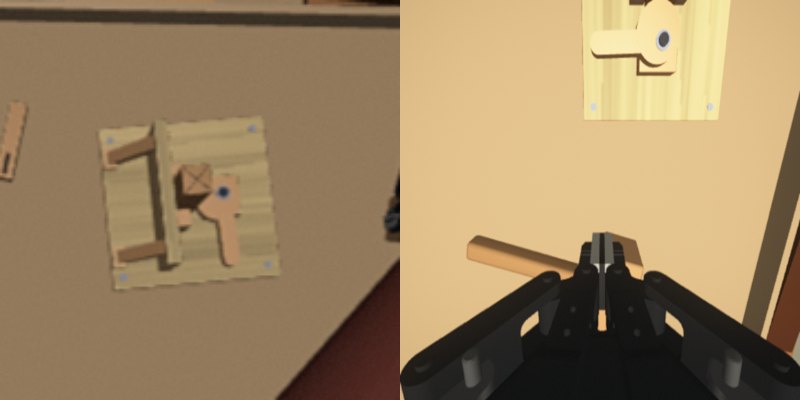

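The cam is round at about 92° (roughly 1.01 rad) against the leg. The leg stands at the fence with its cross up at (196,180), and the robot is clear.

```bash
python3 -c "
from rig import close_job; print(close_job())"
```

```text
the job is handed in; nothing more can be done
None
```

The job is handed in (no verdict came back): the leg stands mortised end down in the slot with the pencil-marked foot up, let go, the cam lever swung to about 1.0 rad with about 12 N at its end, the robot clear, and the mallet, glue bottle and tape untouched.

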